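# Seat a pipe offcut in a V-stand and clamp it

## Task

Take the pipe offcut from the trivet and lower it into the two V-blocks of the stand, about centred endwise, feeling for the V-blocks because the stand's height is not known; let go only once the pipe bears in them, so that it settles down and centres itself. Then swing the open clamp arm over and press it down firmly, but not hard, onto the pipe, and leave it closed there. Never slam or force the pipe, and leave the watering can, jar and scoop alone.

Things in the scene. Friction and masses are not known exactly. Their poses are not given: they have to be found in the camera images.
- pipe_center (a point): Middle (on the axis, half-way along) of a loose straight metal pipe offcut, outside diameter 42 mm, length 220 mm, 0.35 to 0.6 kg. Its own x axis is the pipe's axis. It starts level on the beige trivet, its axis 29 mm above the ledge; grip it across its diameter at the middle.
- trivet: Beige hard silicone trivet, fixed, plate 190 x 150 x 8 mm; origin: centre of its underside on the ledge, x along the pipe. Ribs 5 mm high keep the pipe from rolling; they stand 50 to 80 mm either side of the middle and within 24 mm of the pipe's axis, so the middle is free for fingers down to the plate.
- stand: Heavy fixed grey V-stand. Origin: centre of the underside of its base (210 x 110 x 12 mm) on the ledge; x runs along the stand, the line in which the pipe must lie; y sideways to the clamp's hinge; z up. Two telescopic posts carry a head (a beam 36 mm wide) with the V-blocks and clamp. The head was left at any height; that height is NOT measured. It does not move under load.
- v_mid (a point): Point on the base's top (12 mm above the ledge) under the middle of the V line. 90 degree V-blocks at x -85 and +85 mm, each 24 mm long, 62 wide, 24 deep. V bottoms 78 to 108 mm above the ledge (unmeasured); a seated pipe's axis is 29.7 mm above them, over this point; beam top 4 mm below them, so fingers have room. The held pipe should bear 2 N or more; over 50 N on the stand damages it.
- hinge_foot (a point): Point on the base's top, 12 mm above the ledge, straight under the middle of the clamp's hinge: stand x +85, y +50 mm. The hinge axis runs along the stand's x and lies 60.7 mm above the bottom of the Vs, that is 31 mm above the axis of a seated pipe, carried by two cheeks 34 mm wide over all that reach 8 mm above the hinge axis.
- clamp (a joint): Angle (rad) of the clamp arm: 0 closed, level on a seated pipe, pointing to the stand's -y; starts upright, 1.5 to 1.75 (over 1.57 leans out to +y). 20 mm wide, 12 thick about the hinge axis; paddle 32 mm wide, 75 to 103 mm from the hinge; shoe at 50 mm. Stiff hinge, 0.35 N m (4 N at the paddle), stays as put. Press 6 N or more at the shoe (8 N on the paddle); over 40 N there dents it.
- watering_can: Green plastic watering can, 132 mm wide, 190 mm high, with spout and handle; a bystander. Origin: centre of its underside.
- jar: Empty amber glass jar, 76 mm diameter, 100 mm high; a bystander. Origin: centre of its underside.
- scoop: Galvanized scoop lying flat, about 200 x 72 mm, 45 mm high; a bystander. Origin: underside, near its middle; handle to its -x.
Not all that is in view belongs to the job. Several things have the shape of the stand; the one meant has the colours described above. There is more than one size of the part that bears pipe_center; the job needs the larger.

How it is judged:
On the way, in this order (a step that is already met when the one before it is completed fails the run):
1. the pipe, still held, bears in the V-blocks with 2 N or more (contact force between the fingers and pipe above 1 N and contact force between pipe and stand above 2 N and y of pipe_center in the frame of stand between -0.008 and 0.008 m and value of joint clamp above 1 rad), for 0.15 s.
2. the pipe, let go, lies at rest and self-centred in the Vs, the clamp still open (contact force between the fingers and pipe below 0.1 N and contact force between pipe and stand above 2 N and y of pipe_center in the frame of stand between -0.002 and 0.002 m and angle between the x axis of pipe_center and the x axis of stand, either way round below 0.025 rad and linear speed of pipe below 0.01 m/s and value of joint clamp above 1 rad), for 0.2 s.
3. the clamp's shoe is pressed on the pipe with 6 N or more (contact force between clamp and pipe above 6 N), for 0.1 s.
At the end, for the whole second after the job is handed in: The pipe lies at rest in both V-blocks, its axis within 2 mm sideways and 0.025 rad of the stand's V line and its middle within 18 mm of the stand's middle; the clamp arm is closed (within 0.06 rad of level) with its shoe bearing on the pipe (over 0.3 N) (x of pipe_center in the frame of stand between -0.018 and 0.018 m and y of pipe_center in the frame of stand between -0.002 and 0.002 m and angle between the x axis of pipe_center and the x axis of stand, either way round below 0.025 rad and value of joint clamp between -0.06 and 0.06 rad and contact force between clamp and pipe above 0.3 N and linear speed of pipe below 0.01 m/s); the robot touches nothing.
It fails at once if the pipe is pressed or slammed on the stand with more than 50 N while the clamp is open (contact force between pipe and stand above 50 N and value of joint clamp above 0.3 rad).
It fails at once if the clamp presses the pipe with more than 40 N (contact force between clamp and pipe above 40 N).
It fails at once if a bystander is moved more than 20 mm (distance of any of watering_can, jar, scoop from where it was at the start of the episode above 0.02 m).
It also fails if it takes over 72 s, if anything falls off the work surface, if the arm or the gripper's body presses on something with over 40 N, if the wrist force passes 120 N, or if a joint passes its speed limit or range.

## Robot

A 7-joint arm with a two-finger parallel gripper is mounted at the origin on the work surface. World frame = base frame: x ahead of the robot, y to its left, z up, the work surface at z = 0. Lengths are in m, angles in rad, forces in N, time in s.
With the tool pointing down it reaches from about 0.425 to 0.8 m from the base axis. Payload 8.3 kg.
Tool frame: the origin (TCP) lies midway between the tips of the shut fingers; the grasp point (between the pads) lies env.hold_point_z behind it (env.hold_point_z is the distance from the TCP to the grasp point, in m); z points along the fingers, y is the direction in which the jaws open and shut (so a half turn about z gives the same grasp; the last joint's range is limited). The gripper opens to 85 mm and grips with 20 to 120 N. Pads are 22 mm wide; open, the fingers measure 114 mm over their backs; the gripper's body (76 mm by 85 mm) begins 54 mm behind the grasp point. The pads swing forward as they close: fully open they stand 13 mm farther back than shut.
Start: joints at [-1.251, 0.383, 0.016, 1.37, -0.006, 1.388, -0.046], TCP at [0.233, 0.58, 0.231] pointing down, gripper open.
Joint ranges: [-2.95, 2.95], [-0.25, 2.06], [-1.52, 1.56], [0.18, 2.33], [-1.44, 4.58], [0.02, 2.06], [-3.01, 3.01]. Speed limits (rad/s): [2.39, 2.39, 3.01, 3.01, 3.14, 3.14, 3.14].

## Interface

Orientations are given as a rotation vector (axis times angle).
In Python, from bench import env gives the robot as it stands. Calls block until the motion is done:
- env.move_to(position, orientation): joint-space move of the TCP to a pose.
- env.line_to(position, feed=0.15, attitude=None): straight line of the TCP; attitude=None keeps the orientation; feed is the mean speed in m/s.
- env.movej(angles): joint-space move.
- env.grip(opening, grasp_force=None): opening from 0.0 (shut) to 1.0 (fully open); grasp_force is the grip in N (None keeps the last); returns when the fingers have stopped.
- env.wait(seconds).
- env.solve_ik(position, orientation): joint angles nearest the present ones, or None.
- env.camera(name): name is "scene" or "top" or "wrist"; returns a dict with "frame" (400x640x3 uint8, red, green, blue), "camera_matrix" (3x3 intrinsics, pixels), "k1" (the pictures are not rectified: a ray, as slopes to the right and down, at radius r is drawn at 1 + k1 r^2 times it, then the intrinsics apply), "eye" and "attitude" of the camera in the world. Camera axes: x right, y down, z forward; pixel columns grow to the right and rows downward; lengths in m; the calibration is good to about 2 mm. A picture is of the moment at which its call begins. There is no depth.
A pose or a line that the arm cannot do raises env.PlanningError and nothing moves.
- env.sign_off(): hands the job in, once; it reports no verdict.
Readings, each from a call of its own:
- env.current_time_s(): time.
- env.current_joint_positions(): joint angles.
- env.current_joint_velocities(): joint speeds.
- env.current_tau(): joint torques, N m.
- env.current_tcp_pos(): TCP position.
- env.current_ee_rot(): TCP orientation.
- env.current_wrist_force(): force on the tool from outside, world axes, zero at the start.
- env.current_wrist_torque(): the same for the moment, N m.
- env.current_grip_width(): opening from 0.0 (shut) to 1.0 (fully open).
Only numpy, scipy, OpenCV 4.12 (cv2) and the standard library are available. Lean on these libraries where they do the work, as an engineer would, in place of code of your own. Each camera call takes 0.05 s, during which the arm holds its last target.

## Working session

There is one attempt and no reset: what is moved stays moved. The work goes in short steps, each a Python script; the robot and the scene stay as the last script left them, time stands still between calls to the robot, and variables do not carry over. Pictures are saved under pics/ and viewed, and the job is handed in when it is done.

```bash
ls; mkdir -p pics
python3 - <<'E'
from bench import env
import cv2,numpy as np
for n in ["scene","top","wrist"]:
    c=env.camera(n); cv2.imwrite(f"pics/{n}0.png",c["frame"][:,:,::-1])
    print(n,c["camera_matrix"].tolist(),c["k1"],c["eye"],np.asarray(c["attitude"]).tolist())
print(env.hold_point_z,env.current_time_s(),env.current_ee_rot(),env.current_tcp_pos())
E
```

```text
pics
scene [[494.6821047854681, 0.0, 316.1232803440471], [0.0, 494.6821047854681, 204.949826405046], [0.0, 0.0, 1.0]] -0.029144067780755508 [ 1.42006517 -0.08197301  1.36646076] [-1.9085820660157675, -1.788497118608765, 0.5674220384317902]
top [[425.3800879364337, 0.0, 308.63900154682034], [0.0, 425.3800879364337, 198.90322425766212], [0.0, 0.0, 1.0]] -0.08208936705409962 [ 0.34484964 -0.01585353  1.31505028] [-2.1296375508830634, 2.1308249423440127, -0.14664141728838104]
wrist [[355.36040789118493, 0.0, 320.65528104234744], [0.0, 355.36040789118493, 195.67939015023995], [0.0, 0.0, 1.0]] -0.03722187085515292 [0.15349514 0.61107708 0.37340659] [2.3635265261141813, 1.5963047050971546, 0.2664048330678951]
0.0187 0.15 [-5.97547783e-01 -3.08399839e+00  2.30392301e-03] [0.23330347 0.57941998 0.23051388]
```

View pics/scene0.png

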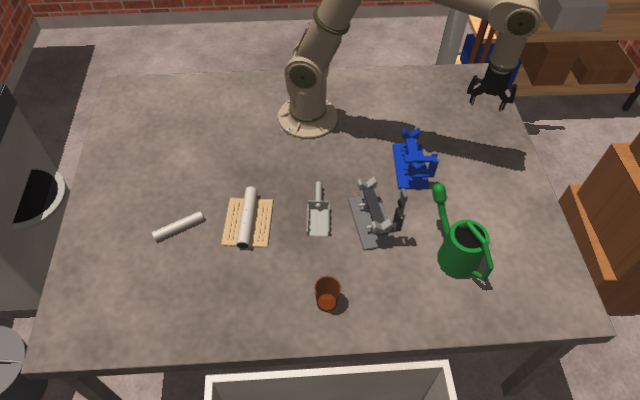

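View pics/top0.png

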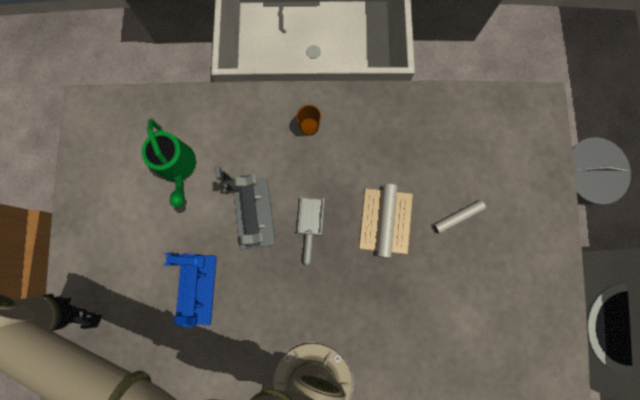

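View pics/wrist0.png

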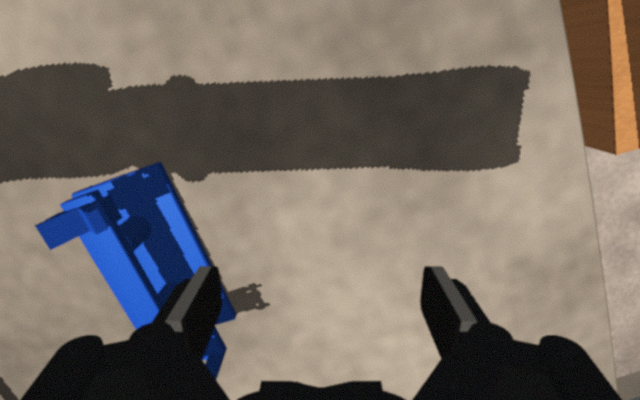

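Candidates (top image): pipes are the large one on the trivet (387,220) and a short thin loose one (460,217). Stands are the grey one (253,212) and a blue one (195,290). I choose the pipe on the trivet and the grey stand, and check both in closer crops.

Run:
```python
import cv2
t=cv2.imread("pics/top0.png"); s=cv2.imread("pics/scene0.png")
cv2.imwrite("pics/ct1.png",cv2.resize(t[155:260,195:300],None,fx=5.6,fy=5.6,interpolation=cv2.INTER_CUBIC))
cv2.imwrite("pics/ct2.png",cv2.resize(t[170:270,340:440],None,fx=5.6,fy=5.6,interpolation=cv2.INTER_CUBIC))
cv2.imwrite("pics/cs1.png",cv2.resize(s[165:265,330:430],None,fx=5.6,fy=5.6,interpolation=cv2.INTER_CUBIC))
cv2.imwrite("pics/cs2.png",cv2.resize(s[175:265,205:295],None,fx=5.6,fy=5.6,interpolation=cv2.INTER_CUBIC))
```

```text
(no output)
```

View pics/ct1.png

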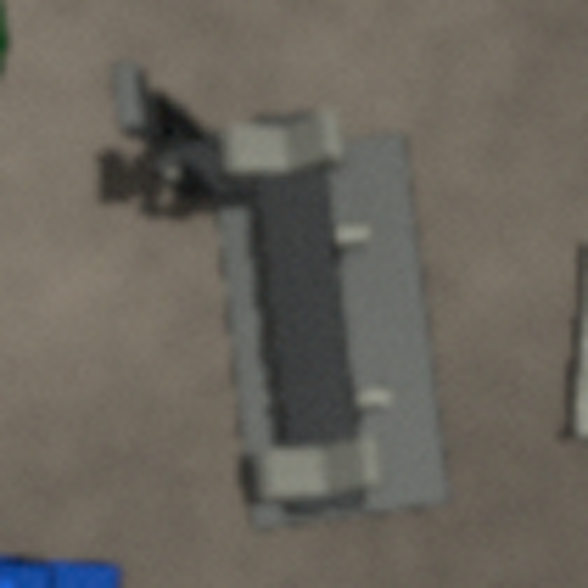

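View pics/ct2.png

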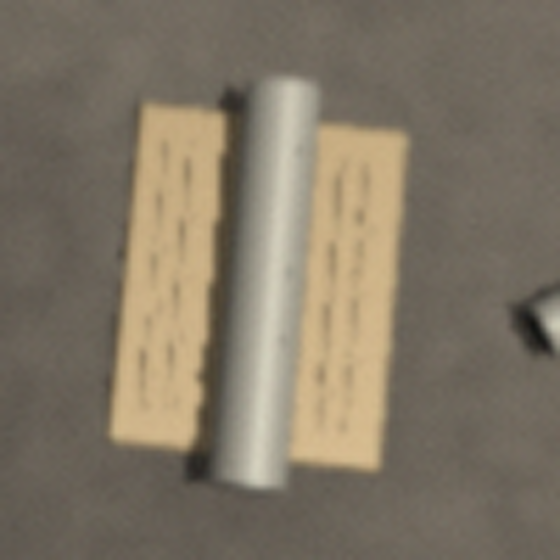

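View pics/cs1.png

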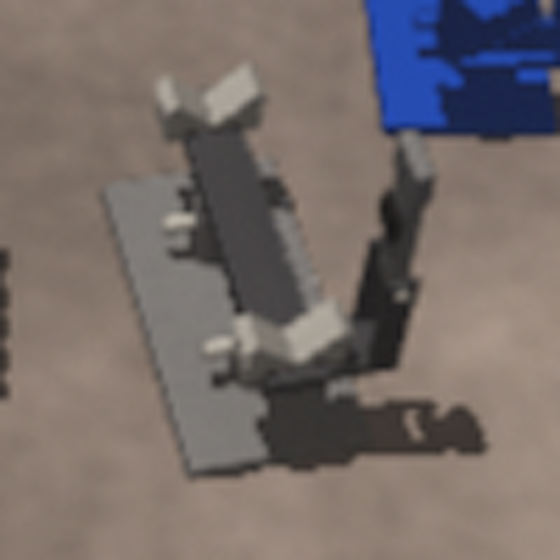

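View pics/cs2.png

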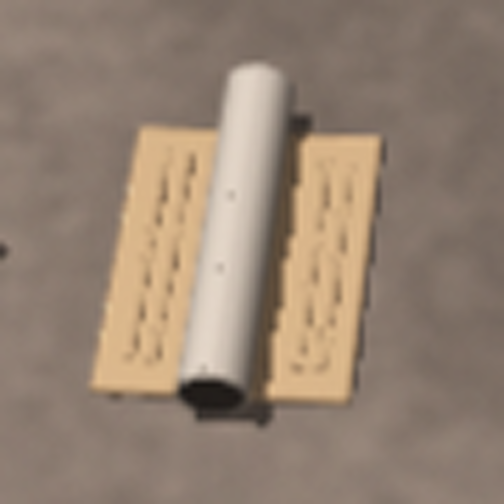

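```bash
cat > h.py <<'E'
import numpy as np,cv2
from scipy.spatial.transform import Rotation as R
from scipy.optimize import least_squares
def unproj(c,uv,z):
    K=np.asarray(c["camera_matrix"]);dist=np.array([c["k1"],0,0,0.])
    n=cv2.undistortPoints(np.asarray(uv,float).reshape(-1,1,2),K,dist).reshape(-1,2)
    d=R.from_rotvec(c["attitude"]).apply(np.c_[n,np.ones(len(n))]);e=np.asarray(c["eye"])
    return e+d*((z-e[2])/d[:,2])[:,None]
def proj(c,P):
    Rm=R.from_rotvec(c["attitude"]);p=Rm.inv().apply(np.asarray(P)-np.asarray(c["eye"]))
    n=p[:,:2]/p[:,2:]; r2=(n**2).sum(1,keepdims=True); n=n*(1+c["k1"]*r2)
    K=np.asarray(c["camera_matrix"]); return n@K[:2,:2].T+K[:2,2]
def crop(xy,off,f): return (np.asarray(xy,float)+.5)/f-.5+np.asarray(off)
def fitrect(P,L):
    # P world pts, L local coords -> x,y,yaw
    def f(q):
        c,s=np.cos(q[2]),np.sin(q[2]);return (np.asarray(L)@np.array([[c,s],[-s,c]])+q[:2]-P[:,:2]).ravel()
    r=least_squares(f,[*P[:,:2].mean(0),0]);return r.x,f(r.x).reshape(-1,2)
E
python3 - <<'E'
from bench import env
from h import *
import json
S=env.camera("scene");T=env.camera("top")
np.set_printoptions(precision=4,suppress=True)
# trivet
L=[[.095,.075],[.095,-.075],[-.095,-.075],[-.095,.075]]
a=unproj(T,crop([[143,103],[408,131],[381,470],[111,440]],(340,170),5.6),.008)
print(fitrect(a,L))
a=unproj(S,crop([[379,137],[141,127],[91,387],[352,402]],(205,175),5.6),.008)
# scene: left in image = -y ; top = -x
print(fitrect(a,[[-.095,.075],[-.095,-.075],[.095,-.075],[.095,.075]]))
# pipe
a=unproj(T,crop([[247,95],[319,95],[212,475],[288,480]],(340,170),5.6),.029);print("pipe top",a)
a=unproj(T,crop([[285,78],[250,488]],(340,170),5.6),.045);print("ends",a,a.mean(0))
# stand base
a=unproj(T,crop([[407,133],[447,503],[256,523]],(195,155),5.6),.012)
print("stand",fitrect(a,[[.105,-.055],[-.105,-.055],[-.105,.055]]))
a=unproj(S,crop([[107,188],[190,472]],(330,165),5.6),.012)
print("standS",fitrect(a,[[-.105,-.055],[.105,-.055]]))
E
```

```text
(array([ 0.4848, -0.229 , -0.1121]), array([[ 0.0011,  0.0007],
       [ 0.0005, -0.0008],
       [-0.0008, -0.0009],
       [-0.0008,  0.001 ]]))
(array([ 0.4869, -0.2263, -0.1135]), array([[-0.0008,  0.0024],
       [-0.0015, -0.0014],
       [ 0.0021, -0.0005],
       [ 0.0001, -0.0005]]))
pipe top [[ 0.5869 -0.2206  0.029 ]
 [ 0.5869 -0.2602  0.029 ]
 [ 0.3799 -0.1966  0.029 ]
 [ 0.3771 -0.2373  0.029 ]]
ends [[ 0.5933 -0.239   0.045 ]
 [ 0.3726 -0.2143  0.045 ]] [ 0.4829 -0.2267  0.045 ]
stand (array([0.5085, 0.1809, 0.125 ]), array([[ 0.0022, -0.0008],
       [ 0.0002, -0.0018],
       [-0.0024,  0.0026]]))
standS (array([0.5114, 0.1851, 0.1243]), array([[-0.0023, -0.0003],
       [ 0.0023,  0.0003]]))
```

The two views agree to about 3 mm, and the sizes match: pipe length 0.222 m, diameter about 40 mm. Next I hover over the pipe for a close check with the wrist camera.

```bash
cat >> h.py <<'E'
def tool(yaw):
    # tool z down, tool x = -(cos yaw, sin yaw), tool y = (-sin yaw, cos yaw)
    c,s=np.cos(yaw),np.sin(yaw)
    return R.from_matrix(np.array([[-c,-s,0],[-s,c,0],[0,0,-1.]])).as_rotvec()
def save(c,n): cv2.imwrite(f"pics/{n}.png",c["frame"][:,:,::-1])
E
python3 - <<'E'
from bench import env
from h import *
import pickle
np.set_printoptions(precision=4,suppress=True)
print(R.from_rotvec(tool(.0)).as_matrix(), R.from_rotvec(env.current_ee_rot()).as_matrix())
q0=env.solve_ik([.46,.18,.36],tool(.125));print(q0)
env.move_to([.46,.18,.36],tool(.125));print(env.current_time_s())
c=env.camera("wrist");save(c,"w1");pickle.dump(c,open("w1.pkl","wb"))
print(env.solve_ik([.485,-.228,.2],tool(-.112)))
env.move_to([.46,-.226,.25],tool(-.112));print(env.current_time_s(),env.current_wrist_force())
c=env.camera("wrist");save(c,"w2");pickle.dump(c,open("w2.pkl","wb"))
E
```

```text
[[-1. -0.  0.]
 [ 0.  1.  0.]
 [-0.  0. -1.]] [[-0.9276  0.3735 -0.0004]
 [ 0.3735  0.9276 -0.0009]
 [ 0.     -0.0009 -1.    ]]
[-0.7233  0.0621  0.3057  1.4844 -0.0187  1.598   1.2772]
1.9917
[-0.3245  0.2671  0.849   1.6941 -0.2087  1.2747  2.027 ]
3.5917 [-0.3968  0.6673  0.0346]
```

View pics/w1.png

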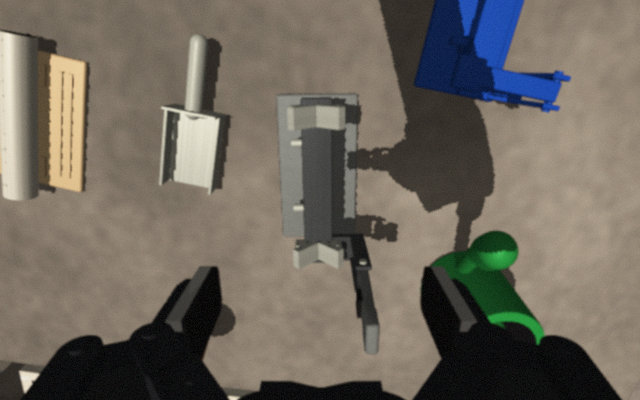

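View pics/w2.png

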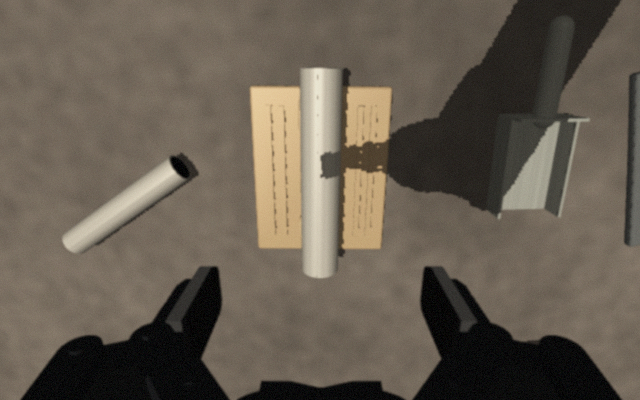

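In w1 the grey stand has base corners at (277,95), (358,94) and (283,236), with the clamp arm at (366,290) leaning out. In w2 the large pipe lies across (321,172), with the trivet corners at (250,87), (391,88), (382,249) and (259,249).

Run:
```python
import cv2
a=cv2.imread("pics/w1.png");b=cv2.imread("pics/w2.png")
cv2.imwrite("pics/w1c.png",cv2.resize(a[80:360,250:400],None,fx=2.1,fy=2.1,interpolation=cv2.INTER_CUBIC)) 
cv2.imwrite("pics/w1d.png",cv2.resize(a[85:275,265:405],None,fx=3.1,fy=3.1,interpolation=cv2.INTER_CUBIC)) 
cv2.imwrite("pics/w2c.png",cv2.resize(b[60:285,240:400],None,fx=2.6,fy=2.6,interpolation=cv2.INTER_CUBIC))
```

```text
(no output)
```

View pics/w1d.png

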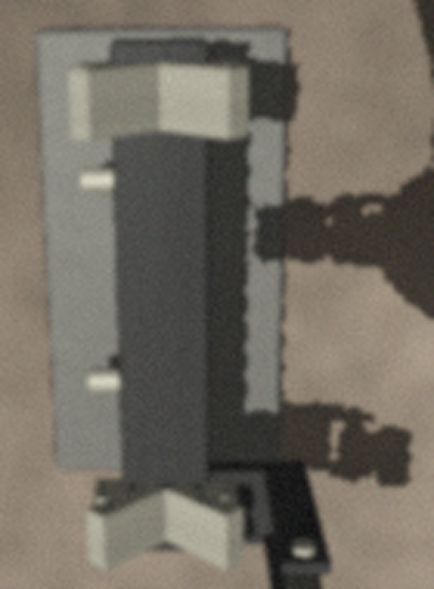

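View pics/w2c.png

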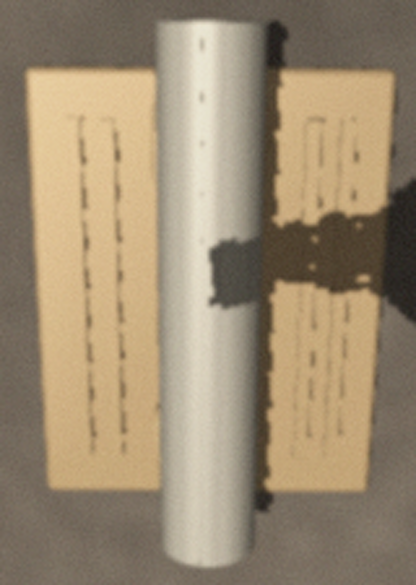

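Run:
```python
from h import *
import pickle
np.set_printoptions(precision=4,suppress=True)
w1=pickle.load(open("w1.pkl","rb"));w2=pickle.load(open("w2.pkl","rb"));print(w1["eye"],w2["eye"])
base=crop([[38,32],[289,30],[56,467]],(265,85),3.1)
val=crop([[160,65],[160,132],[166,488],[168,522]],(265,85),3.1)
Lb=np.array([[-.105,-.055,.012],[-.105,.055,.012],[.105,-.055,.012]])
Lv=lambda h:np.array([[-.097,0,h],[-.073,0,h],[.073,0,h],[.097,0,h]])
def W(q,L):
    c,s=np.cos(q[2]),np.sin(q[2]);return np.c_[L[:,:2]@np.array([[c,s],[-s,c]])+q[:2],L[:,2]]
f=lambda q:(proj(w1,W(q,np.r_[Lb,Lv(q[3])]))-np.r_[base,val]).ravel()
r=least_squares(f,[.51,.183,.125,.09]);print(r.x,r.fun.reshape(-1,2))
f2=lambda q:(proj(w1,W(q,Lb))-base).ravel()
r=least_squares(f2,[.51,.183,.125]);print("base only",r.x)
t=unproj(w2,crop([[27,69],[395,71],[366,491],[50,489]],(240,60),2.6),.008)
print(fitrect(t,[[-.095,-.075],[-.095,.075],[.095,.075],[.095,-.075]]))
a=unproj(w2,crop([[158,40],[266,40],[163,540],[254,540]],(240,60),2.6),.029);print(a)
a=unproj(w2,crop([[211,20],[208,565]],(240,60),2.6),.045);print(a,a.mean(0))
import sys
from bench import env
T=env.camera("top");S=env.camera("scene")
print("can base?",unproj(T,[[168,155],[177,200],[190,175]],.1),unproj(T,[[177,200]],.17), unproj(T,[[309,120]],.05),unproj(S,[[440,270],[439,190]],.0))
```

```text
[0.3744 0.1702 0.5027] [ 0.3755 -0.2155  0.3931]
[0.5057 0.1832 0.1343 0.0847] [[-0.9825 -0.1191]
 [ 0.4742 -0.1859]
 [-0.1015  2.2695]
 [ 0.3645 -0.3824]
 [ 0.604  -0.9439]
 [-0.0304 -2.5994]
 [-0.4853  2.8162]]
base only [0.505  0.1832 0.1303]
(array([ 0.4819, -0.2274, -0.1164]), array([[-0.0015, -0.0012],
       [-0.001 ,  0.0014],
       [ 0.0014,  0.0013],
       [ 0.0011, -0.0015]]))
[[ 0.3752 -0.235   0.029 ]
 [ 0.3796 -0.1948  0.029 ]
 [ 0.5868 -0.26    0.029 ]
 [ 0.5912 -0.2193  0.029 ]]
[[ 0.3706 -0.2146  0.045 ]
 [ 0.5919 -0.2402  0.045 ]] [ 0.4812 -0.2274  0.045 ]
can base? [[0.6716 0.4296 0.1   ]
 [0.5353 0.3949 0.1   ]
 [0.61   0.3594 0.1   ]] [[0.5243 0.3712 0.17  ]] [[0.7943 0.0088 0.05  ]] [[0.7046 0.3756 0.    ]
 [0.3906 0.4408 0.    ]]
```

Run:
```python
from bench import env
from h import *
np.set_printoptions(precision=4,suppress=True)
x,y,w=.482,-.2272,-.116
env.move_to([x,y,.12],tool(w)); c=env.camera("wrist");save(c,"w3")
env.line_to([x,y,.0105],feed=.1)
print(env.current_time_s(),env.current_tcp_pos(),env.current_wrist_force())
env.grip(0.0,grasp_force=50)
print(env.current_time_s(),env.current_grip_width(),env.current_wrist_force(),env.current_wrist_torque())
c=env.camera("wrist");save(c,"w4")
```

```text
5.625 [ 0.4825 -0.2275  0.0111] [-0.0118  0.5083  0.2721]
6.1083 0.47399457835972786 [-0.838   1.125   4.6564] [0.137  0.292  0.0423]
```

View pics/w4.png

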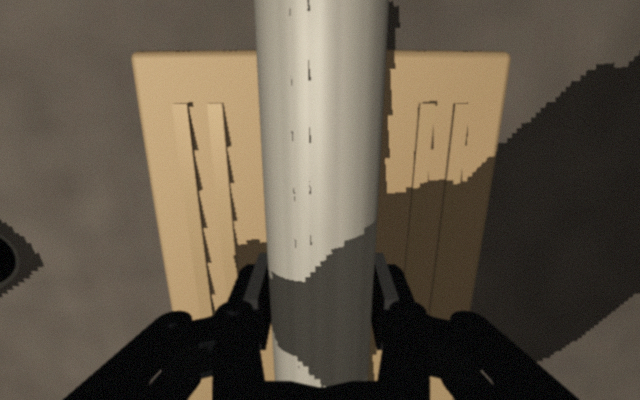

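Run:
```python
from bench import env
from h import *
import pickle
np.set_printoptions(precision=4,suppress=True)
p=env.current_tcp_pos()
env.line_to([p[0],p[1],.06],feed=.08);env.wait(.3);print(env.current_tcp_pos(),env.current_wrist_force(),env.current_wrist_torque())
env.line_to([p[0],p[1],.22],feed=.2)
w=.128;X,Y=.508,.183
print(env.current_joint_positions(),env.solve_ik([X,Y,.22],tool(w)))
env.move_to([X,Y,.22],tool(w));env.wait(.3)
print(env.current_time_s(),env.current_tcp_pos(),env.current_wrist_force(),env.current_wrist_torque(),env.current_grip_width())
for n in ["wrist","top","scene"]:
    c=env.camera(n);save(c,n+"5");pickle.dump(c,open(n+"5.pkl","wb"))
f=lambda n,a,b,c,d,k:cv2.resize(cv2.imread(f"pics/{n}5.png")[c:d,a:b],None,fx=k,fy=k,interpolation=cv2.INTER_CUBIC)
cv2.imwrite("pics/t5c.png",f("top",185,325,140,260,5)); cv2.imwrite("pics/s5c.png",f("scene",310,450,150,270,5))
```

```text
[ 0.482  -0.2273  0.0596] [ 0.2345  0.1988 -3.1329] [-0.0036  0.0221 -0.034 ]
[-0.3333  0.2428  0.8519  1.6731 -0.1879  1.3131  2.0075] [-1.149   0.274   0.9069  1.6549 -0.2218  1.3212  1.4939]
9.9917 [0.5083 0.1822 0.2201] [ 0.3888 -0.5757 -3.1507] [-0.0065 -0.0339  0.0062] 0.4740263408897684
```

View pics/wrist5.png

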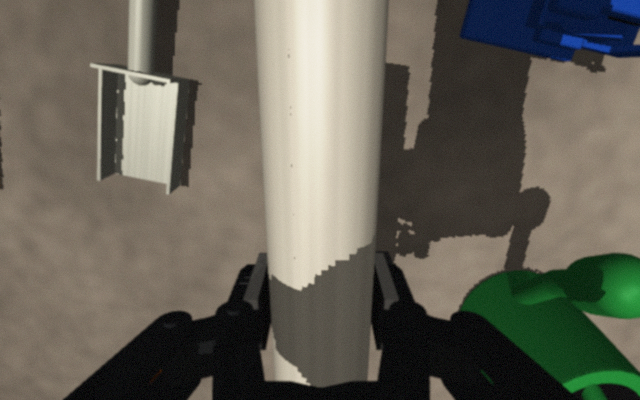

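View pics/t5c.png

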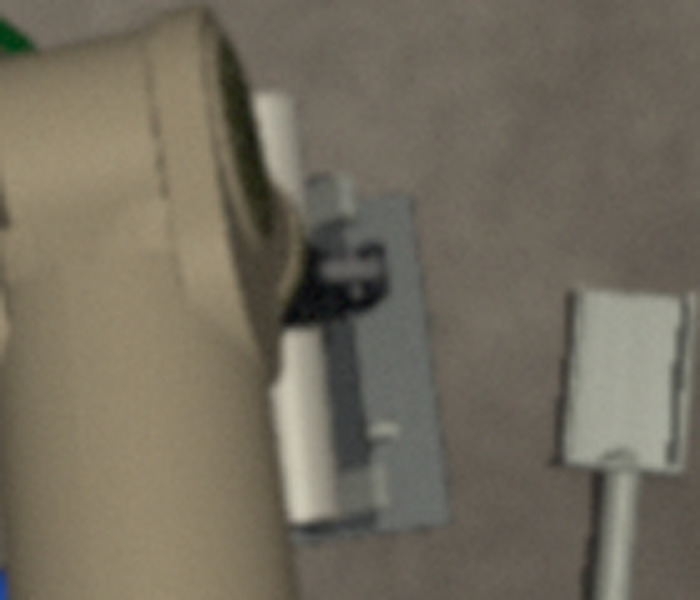

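View pics/s5c.png

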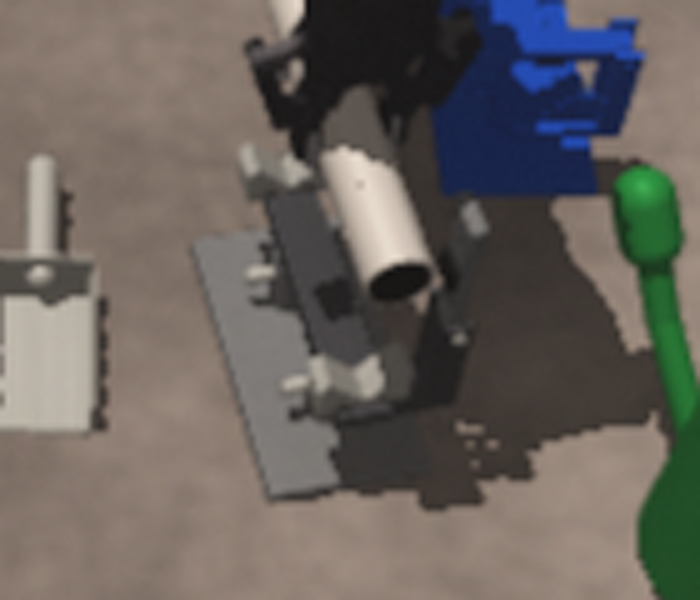

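View pics/scene5.png

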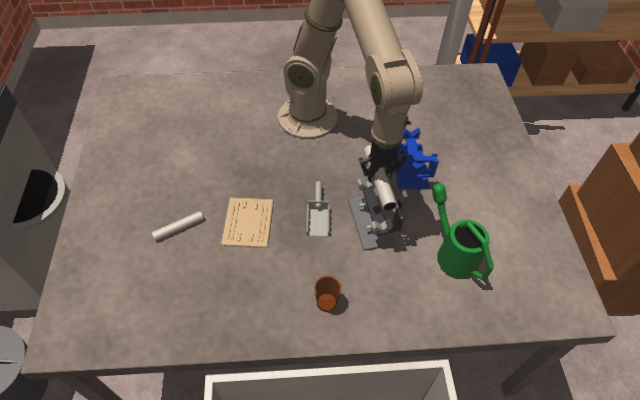

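Run:
```python
from bench import env
from h import *
np.set_printoptions(precision=3,suppress=True)
X,Y,w=.508,.183,.128
env.line_to([X,Y,.135],feed=.1)
env.wait(.2); f0=np.array(env.current_wrist_force());t0=np.array(env.current_wrist_torque());print(f0,t0,env.current_tcp_pos())
Rw=R.from_euler('z',w).inv()
z=.135
while z>.085:
    z-=.001
    env.line_to([X,Y,z],feed=.02)
    f=np.array(env.current_wrist_force())-f0
    if f[2]>2.5 or abs(f[:2]).max()>4: break
env.wait(.1)
f=np.array(env.current_wrist_force())-f0;t=np.array(env.current_wrist_torque())-t0
print(z,env.current_tcp_pos(),Rw.apply(f),Rw.apply(t),env.current_time_s(),env.current_grip_width())
```

```text
[ 0.481  0.338 -3.673] [-0.057 -0.009 -0.024] [0.508 0.183 0.136]
0.10599999999999998 [0.508 0.183 0.107] [-2.572 -0.967 10.065] [-0.03   0.521  0.464] 18.6917 0.47354211940134916
```

Run:
```python
from bench import env
from h import *
import pickle
for n in ["wrist","top","scene"]:
    c=env.camera(n);save(c,n+"6");pickle.dump(c,open(n+"6.pkl","wb"))
f=lambda n,a,b,c,d,k:cv2.resize(cv2.imread(f"pics/{n}6.png")[c:d,a:b],None,fx=k,fy=k,interpolation=cv2.INTER_CUBIC)
cv2.imwrite("pics/t6c.png",f("top",185,305,150,260,5.5)); cv2.imwrite("pics/s6c.png",f("scene",330,430,160,260,5.8))
```

```text
(no output)
```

View pics/t6c.png

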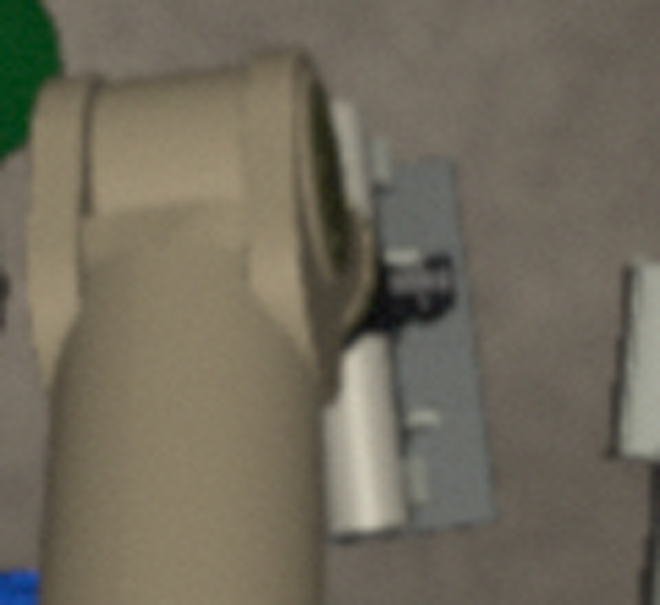

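View pics/s6c.png

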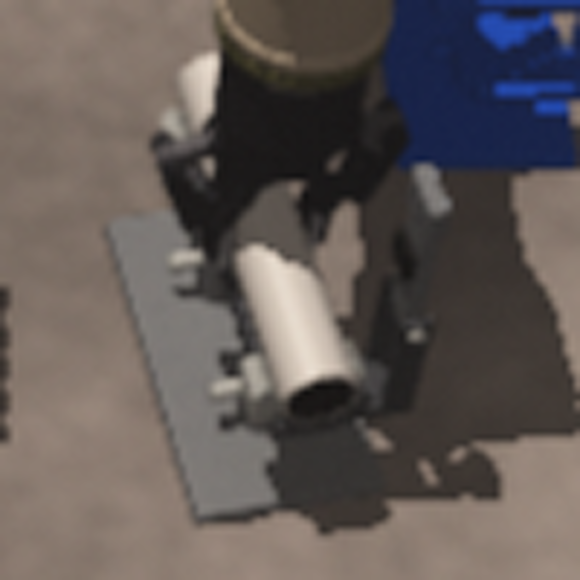

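View pics/wrist6.png

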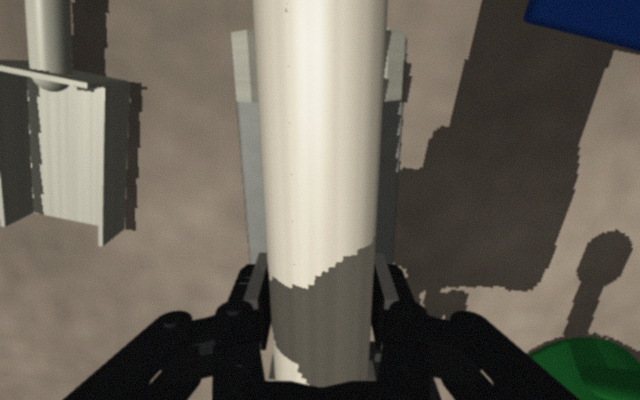

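Run:
```python
from bench import env
from h import *
np.set_printoptions(precision=3,suppress=True)
X,Y=.508,.183
f0=np.array([.481,.338,-3.673]);t0=np.array([-.057,-.009,-.024])
def rep(w):
    Rw=R.from_euler('z',w).inv()
    f=np.array(env.current_wrist_force())-f0;t=np.array(env.current_wrist_torque())-t0
    print(w,env.current_tcp_pos(),Rw.apply(f),Rw.apply(t),env.current_time_s());return f
for w in (.132,.136):
    env.line_to([X,Y,.106],feed=.02,attitude=tool(w));env.wait(.2);rep(w)
```

```text
0.132 [0.508 0.183 0.106] [-2.501  0.015  8.505] [0.147 0.319 0.328] 19.2917
0.136 [0.508 0.183 0.106] [0.58  0.079 6.754] [ 0.078 -0.15   0.221] 19.7417
```

Run:
```python
from bench import env
from h import *
import pickle
np.set_printoptions(precision=3,suppress=True)
env.wait(.1)
env.grip(1.0);env.wait(.3);print(env.current_time_s(),env.current_wrist_force(),env.current_grip_width(),env.current_tcp_pos())
p=env.current_tcp_pos()
env.line_to([.508,.183,.30],feed=.2);
env.line_to([.46,.18,.38],feed=.2)
c=env.camera("wrist");save(c,"w7");pickle.dump(c,open("w7.pkl","wb"))
for n in ["top","scene"]:
    c=env.camera(n);save(c,n+"7");pickle.dump(c,open(n+"7.pkl","wb"))
f=lambda n,a,b,c,d,k:cv2.resize(cv2.imread(f"pics/{n}7.png")[c:d,a:b],None,fx=k,fy=k,interpolation=cv2.INTER_CUBIC)
cv2.imwrite("pics/s7c.png",f("scene",330,430,160,260,5.8))
a=cv2.imread("pics/w7.png");cv2.imwrite("pics/w7c.png",cv2.resize(a[80:380,250:430],None,fx=2.0,fy=2.0,interpolation=cv2.INTER_CUBIC))
print(env.current_time_s())
```

```text
20.65 [0.293 0.642 0.84 ] 0.9997913098621825 [0.508 0.183 0.106]
22.5333
```

View pics/s7c.png

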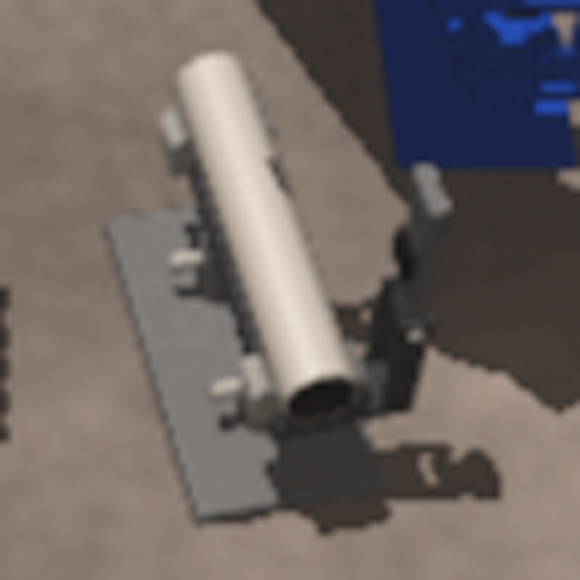

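View pics/w7c.png

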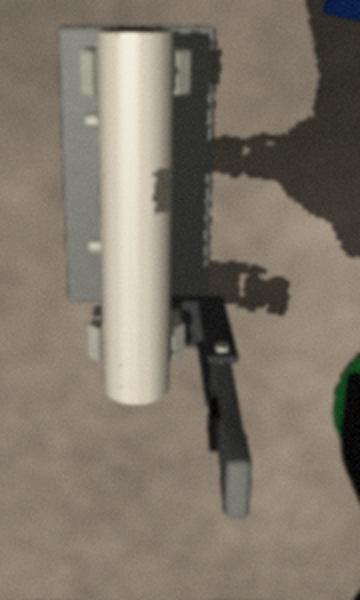

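View pics/top7.png

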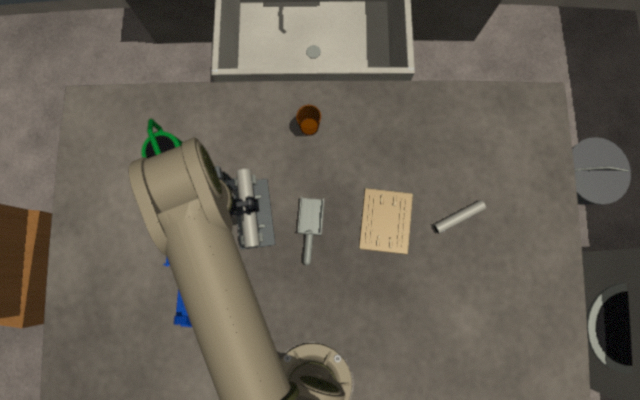

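Pipe lies symmetrically between the V flanks at both ends, and the clamp is still upright, its tip at w7c (236,489). Next I measure the endwise centring and the arm tip.

```bash
python3 - <<'E'
from h import *
import pickle
from scipy.spatial.transform import Rotation as R
np.set_printoptions(precision=4,suppress=True)
w=pickle.load(open("w7.pkl","rb"));S=pickle.load(open("scene7.pkl","rb"))
W0=np.array([.508,.183,0]);Rm=R.from_euler('z',.134).inv()
loc=lambda P:Rm.apply(P-W0)
cw=lambda a:crop(a,(250,80),2.0); cs=lambda a:crop(a,(330,160),5.8)
print("pipe ends wrist",loc(unproj(w,cw([[136,31],[138,403]]),.14)))
print("pipe edges",loc(unproj(w,cw([[99,60],[173,60],[106,380],[168,380]]),.124)))
print("far V block",loc(unproj(w,cw([[82,48],[189,50],[82,95],[189,93]]),.118)))
print("base corners",loc(unproj(w,cw([[60,26],[214,26],[69,300]]),.012)))
for z in(.255,):print("tip wrist",loc(unproj(w,cw([[236,489],[222,462],[248,462],[224,515],[250,513]]),z)), "scene",loc(unproj(S,cs([[433,188]]),z)))
print("can",loc(unproj(S,[[440,190],[440,210]],.18)))
E
python3 - <<'E'
import cv2
a=cv2.imread("pics/scene7.png")
cv2.imwrite("pics/s7d.png",cv2.resize(a[150:300,340:510],None,fx=4,fy=4,interpolation=cv2.INTER_CUBIC))
E
```

```text
pipe ends wrist [[-0.1123  0.0006  0.14  ]
 [ 0.1106  0.0018  0.14  ]]
pipe edges [[-0.096  -0.0198  0.124 ]
 [-0.0961  0.0207  0.124 ]
 [ 0.1039 -0.0188  0.124 ]
 [ 0.1038  0.0209  0.124 ]]
far V block [[-0.1019 -0.0295  0.118 ]
 [-0.101   0.0298  0.118 ]
 [-0.0761 -0.0301  0.118 ]
 [-0.0773  0.0303  0.118 ]]
base corners [[-0.1084 -0.053   0.012 ]
 [-0.1087  0.0536  0.012 ]
 [ 0.0991 -0.0531  0.012 ]]
tip wrist [[0.0826 0.0471 0.255 ]
 [0.0678 0.0401 0.255 ]
 [0.0678 0.0518 0.255 ]
 [0.0974 0.0422 0.255 ]
 [0.0963 0.0543 0.255 ]] scene [[0.0833 0.0486 0.255 ]]
can [[0.0439 0.1878 0.18  ]
 [0.1151 0.1618 0.18  ]]
```

View pics/s7d.png

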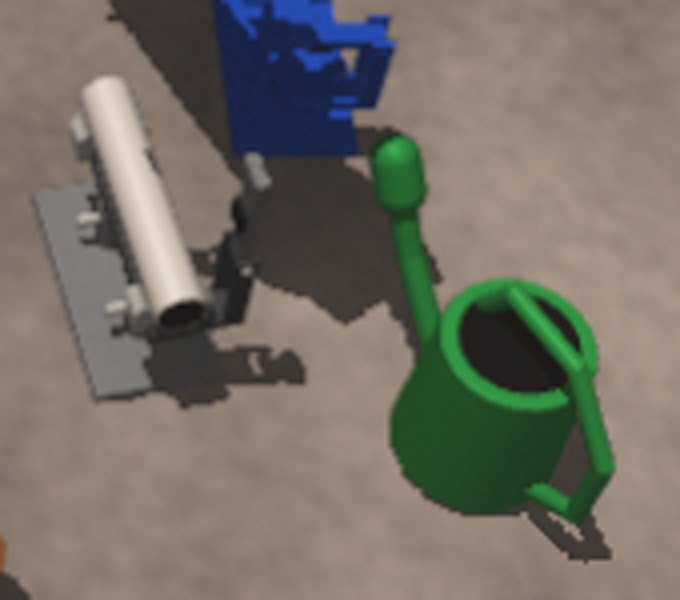

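```bash
cat >> h.py <<'E'
YS=.134
def wl(p): # stand-local (ref .508,.183) -> world
    return R.from_euler('z',YS).apply(np.asarray(p,float))+np.array([.508,.183,0])
HY,HZ,CX=.049,.155,.083
def arc(th,r,w=.011):
    return wl([CX,HY-r*np.cos(th)+.006*np.sin(th)+w,HZ+r*np.sin(th)+.006*np.cos(th)])
E
python3 - <<'E'
from bench import env
from h import *
np.set_printoptions(precision=3,suppress=True)
print(env.current_joint_positions())
for s in(-1,1):
    o=tool(YS+s*np.pi/2)
    for p in (wl([CX,.115,.30]),wl([CX,.1,.235]),arc(1.57,.085),arc(.8,.09),arc(0,.097)):
        print(s,p,env.solve_ik(p,o))
E
```

```text
[-1.278  0.072  0.911  1.459 -0.056  1.64   1.335]
-1 [0.575 0.308 0.3  ] [-1.159  0.61   1.089  1.188 -0.534  1.63  -0.058]
-1 [0.577 0.293 0.235] [-1.169  0.619  1.065  1.328 -0.534  1.494 -0.016]
-1 [0.581 0.259 0.24 ] [-1.144  0.595  1.08   1.353 -0.519  1.492  0.033]
-1 [0.59  0.196 0.224] [-1.083  0.573  1.091  1.426 -0.506  1.444  0.138]
-1 [0.595 0.157 0.161] [-1.025  0.603  1.061  1.533 -0.536  1.322  0.228]
1 [0.575 0.308 0.3  ] [-0.978  0.492  0.705  1.179 -0.311  1.575  2.94 ]
1 [0.577 0.293 0.235] [-0.968  0.492  0.678  1.319 -0.304  1.434  2.968]
1 [0.581 0.259 0.24 ] [-0.925  0.463  0.67   1.343 -0.284  1.432  3.008]
1 [0.59  0.196 0.224] [-0.068  0.413 -0.422  1.376  0.168  1.388  2.786]
1 [0.595 0.157 0.161] [ 0.     0.438 -0.422  1.484  0.184  1.259  2.833]
```

Run:
```python
from bench import env
from h import *
np.set_printoptions(precision=3,suppress=True)
o=tool(YS-np.pi/2)
env.grip(0.0)
env.move_to(wl([CX,.115,.32]),o)
env.line_to(wl([CX,.115,.242]),feed=.15);env.wait(.2)
f0=np.array(env.current_wrist_force());print(f0,env.current_tcp_pos(),wl([CX,.115,.242]),env.current_time_s())
Rw=R.from_euler('z',YS).inv()
y=.115
env.line_to(wl([CX,.09,.242]),feed=.08);y=.09
while y>.04:
    y-=.003
    env.line_to(wl([CX,y,.242]),feed=.04)
    f=Rw.apply(np.array(env.current_wrist_force())-f0)
    if f[1]>2: break
print(y,f,env.current_time_s())
c=env.camera("scene");save(c,"s8");c=env.camera("wrist");save(c,"w8")
cv2.imwrite("pics/s8c.png",cv2.resize(cv2.imread("pics/s8.png")[100:270,330:500],None,fx=3.5,fy=3.5,interpolation=cv2.INTER_CUBIC))
np.save("f0.npy",f0)
```

```text
[-0.773 -0.306  0.528] [0.575 0.308 0.243] [0.575 0.308 0.242] 25.425
0.05999999999999997 [ 0.299  3.014 -1.142] 28.3833
```

View pics/s8c.png

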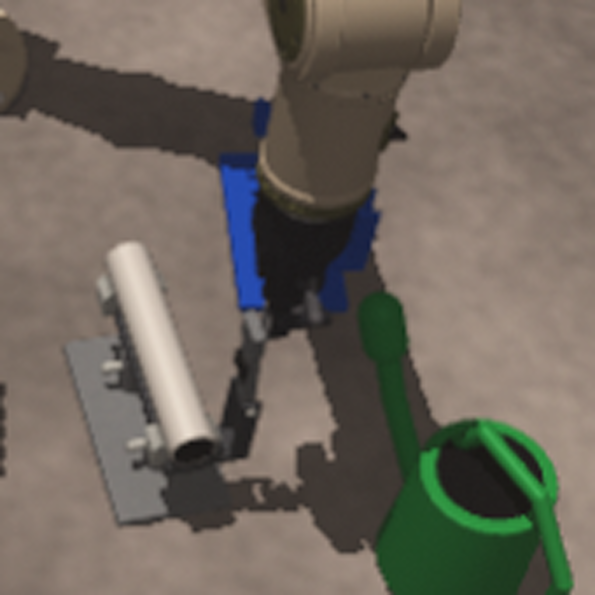

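Finger is on the outer face of the arm at 3 N, near the expected place. Now I swing it over.

Run:
```python
from bench import env
from h import *
np.set_printoptions(precision=2,suppress=True)
f0=np.load("f0.npy");Rw=R.from_euler('z',YS).inv()
for k,th in enumerate(np.linspace(1.5,.15,15)):
    env.line_to(arc(th,.085+.011*(1.5-th)/1.35),feed=.08)
    f=Rw.apply(np.array(env.current_wrist_force())-f0)
    print(round(th,2),f)
    if np.linalg.norm(f)>16: print("STOP");break
print(env.current_time_s(),env.current_tcp_pos())
c=env.camera("scene");save(c,"s9");c=env.camera("wrist");save(c,"w9")
cv2.imwrite("pics/s9c.png",cv2.resize(cv2.imread("pics/s9.png")[100:270,330:500],None,fx=3.5,fy=3.5,interpolation=cv2.INTER_CUBIC))
```

```text
1.5 [1.22 4.18 1.  ]
1.4 [ 0.77  1.19 -0.66]
1.31 [ 1.74  0.15 -0.09]
1.21 [ 1.28  0.09 -0.37]
1.11 [ 0.65  0.1  -0.74]
1.02 [ 0.54 -0.21 -0.7 ]
0.92 [ 0.59 -0.48 -0.69]
0.82 [ 0.54  0.04 -0.31]
0.73 [ 0.66 -0.26 -0.99]
0.63 [1.64 0.93 0.31]
0.54 [ 0.28 -0.3  -0.81]
0.44 [ 0.42 -0.3  -0.9 ]
0.34 [ 0.29 -0.11 -0.29]
0.25 [ 1.77  0.22 -0.67]
0.15 [ 1.04  0.35 -0.81]
32.3917 [0.59 0.16 0.17]
```

View pics/s9c.png

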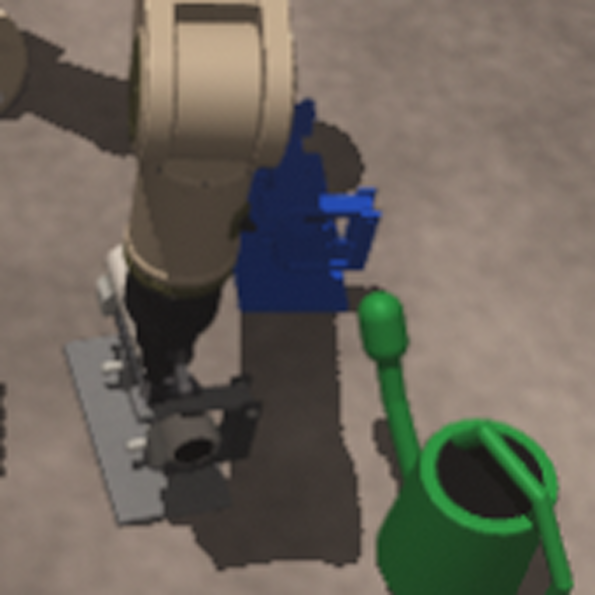

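View pics/w9.png

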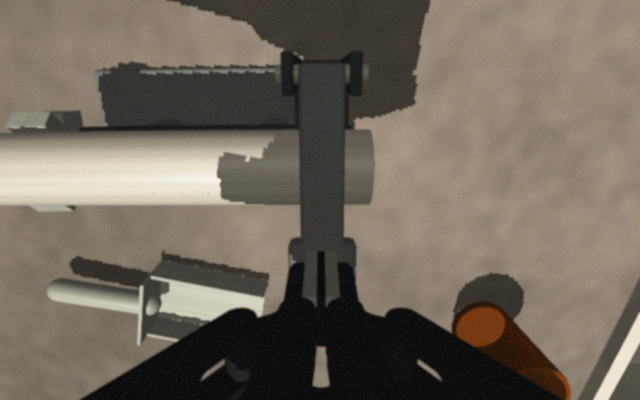

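The arm is swung over, fingertips on the paddle (w9 322,250), centred in x. Now I feel downward in small steps.

Run:
```python
from bench import env
from h import *
np.set_printoptions(precision=2,suppress=True)
f0=np.load("f0.npy");Rw=R.from_euler('z',YS).inv()
p=np.array(env.current_tcp_pos());tgt=arc(.0,.096);print(p,tgt)
x,y=tgt[:2];z=arc(.15,.096)[2];last=0
while z>.148:
    z-=.001 if last<6 else .0004
    env.line_to([x,y,z],feed=.03)
    f=Rw.apply(np.array(env.current_wrist_force())-f0);last=f[2]
    print(round(z,4),f,end=' ')
    if last>11: break
env.wait(.2);print()
f=Rw.apply(np.array(env.current_wrist_force())-f0)
print(f,np.array(env.current_tcp_pos())*1000,env.current_time_s())
c=env.camera("wrist");save(c,"w10");c=env.camera("scene");save(c,"s10")
```

```text
[0.59 0.16 0.18] [0.6  0.16 0.16]
0.1743 [ 1.24 -0.25 -0.71] 0.1733 [0.26 0.14 0.62] 0.1723 [ 1.01 -0.45  1.45] 0.1713 [ 1.58 -1.48  1.83] 0.1703 [ 1.55 -1.44  1.02] 0.1693 [ 1.7  -1.05  1.01] 0.1683 [ 0.81 -1.23  0.01] 0.1673 [ 1.09 -1.15  0.08] 0.1663 [ 0.71 -0.84 -0.22] 0.1653 [ 1.96 -1.03  0.67] 0.1643 [ 0.08 -1.23  1.24] 0.1633 [ 1.11 -0.34  0.65] 0.1623 [ 0.79 -0.64 -0.23] 0.1613 [ 1.54  0.17 -0.01] 0.1603 [-1.   -0.94  4.21] 0.1593 [-4.19 -0.35  9.45] 0.1589 [-5.28 -0.14 12.33] 
[-4.59  0.04 12.37] [595.17 158.38 160.18] 36.9417
```

Run:
```python
from bench import env
from h import *
np.set_printoptions(precision=3,suppress=True)
env.wait(.3);print(env.current_wrist_force())
p=np.array(env.current_tcp_pos())
env.line_to([.5945,.158,.175],feed=.03);print(env.current_wrist_force())
env.line_to([p[0],p[1],.36],feed=.15)
q=env.current_tcp_pos();env.line_to([.5,.0,.38],feed=.25)
print(env.current_time_s(),env.current_wrist_force())
for n in ["scene","top","wrist"]:
    c=env.camera(n);save(c,n+"11")
f=lambda n,a,b,c,d,k:cv2.resize(cv2.imread(f"pics/{n}11.png")[c:d,a:b],None,fx=k,fy=k,interpolation=cv2.INTER_CUBIC)
cv2.imwrite("pics/s11c.png",f("scene",330,430,160,260,5.8));cv2.imwrite("pics/t11c.png",f("top",195,300,155,260,5.6))
```

```text
[-4.984 -1.129 13.195]
[-0.737 -0.075 -0.419]
40.3083 [-0.623  1.131 -0.779]
```

View pics/s11c.png

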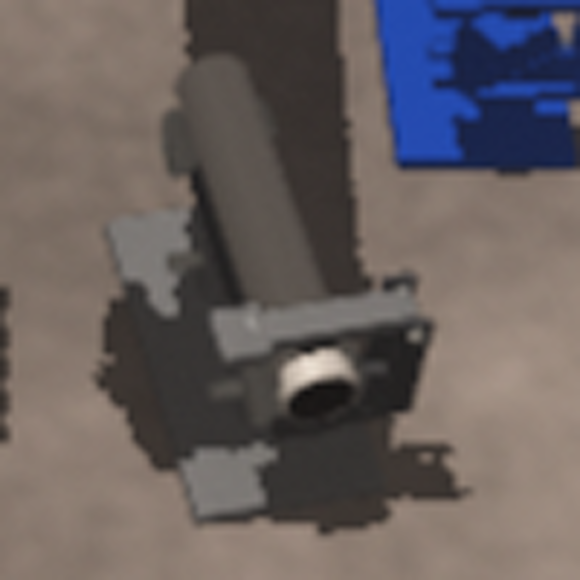

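View pics/t11c.png

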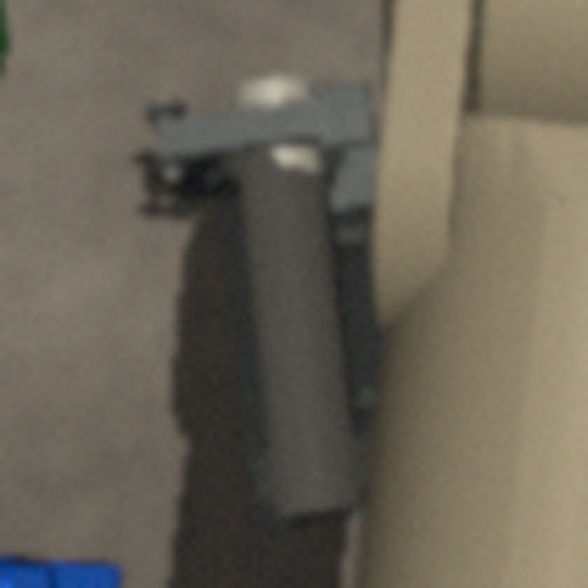

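View pics/scene11.png

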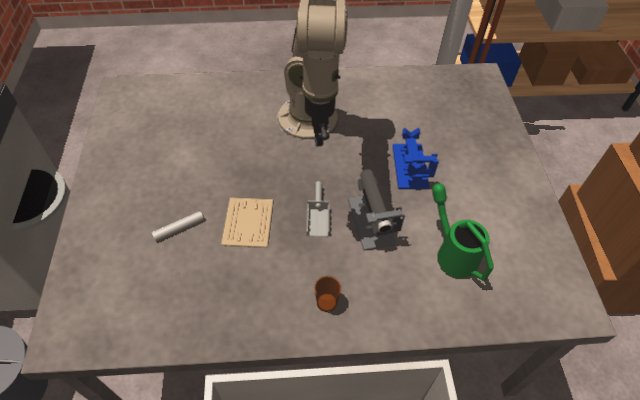

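The clamp is closed and level on the pipe, the pipe has not shifted, the bystanders stand where they were, and the robot is clear. I hand in.

Run:
```python
from bench import env
env.wait(.2);env.sign_off();print(env.current_time_s())
```

```text
the job is handed in; nothing more can be done
the job is handed in; nothing more can be done
```

The pipe is in both V-blocks of the grey stand with the clamp closed on it. The job was handed in at about 40.5 s of the 72 s allowed; the hand-in reports no verdict.

- **Placing the pipe:** I gripped the large pipe across its middle on the trivet and lowered it until the wrist force showed contact, about 10 N. I then turned it slightly to even out the load. It bore about 6.8 N, still held, when I let it go.
- **Centring:** After release, the wrist picture put the pipe's middle about 1 mm from the V line and 1–4 mm from the stand's middle endwise.
- **Clamp:** I swung the arm over with the shut fingers and pressed the paddle with about 13 N, which I estimate as about 14 N at the shoe. Then I backed off.
- **Last pictures:** They show the clamp level on the pipe, the pipe not visibly moved, the watering can, jar and scoop where they were, and the robot clear of everything. The force left at the shoe could not be measured after I backed off.
- **Disagreements:** My picture estimate of the V height (85 mm) was about 10 mm lower than the height found by touch (about 95 mm). I went by touch. The cameras also differed by up to about 6 mm on the stand's position along its length, inside the 18 mm tolerance.

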